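# Lever up the flap of the parts box

### The arm

A 6-joint arm with a two-finger parallel gripper is mounted at the origin on a cart in front of the work surface, level with it; the furniture and walls round the work are solid. World frame = base frame: x ahead of the robot, y to its left, z up, the work surface at z = 0. Lengths are in m, angles in rad, forces in N, time in s.
With the tool pointing down it reaches from about 0.375 to 0.9 m from the base axis. Payload 3.1 kg.
Tool frame: the origin (TCP) lies at the very end of the fingers, on their centre line; the grasp point (between the pads) lies 19 mm behind it; z points along the fingers, y is the line along which they close (so a half turn about z gives the same grasp; the last joint's range is limited). The gripper opens to 85 mm and grips with 20 to 120 N. Pads are 22 mm wide; open, the fingers measure 114 mm over their backs; the gripper's body (76 mm by 85 mm) begins 54 mm behind the grasp point. The pads swing forward as they close: fully open they stand 13 mm farther back than shut.
Start: joints at [-1.323, 0.527, 1.433, -0, 1.181, -0.178], TCP at [0.259, -0.569, 0.202] pointing down, gripper open.
Joint ranges: [-3.08, 3.08], [-0.75, 2.2], [0.22, 2.44], [-1.43, 4.57], [0, 2.65], [-2.85, 2.85]. Speed limits (rad/s): [2.79, 2.79, 3.14, 3.14, 3.14, 3.14].

### API

Orientations are given as a unit quaternion [w, x, y, z].
In Python, from rig import readout, viewer, workorder gives the robot as it stands.
- The arm moves only by the shell command python3 -m pendant 'ROWS' [OPENING] [FORCE]. ROWS is JSON, a list of rows, each an object of numbers: "x", "y", "z": the shift along the tool's x, y, z in m; "wx", "wy", "wz": the turn, a rotation vector about the tool's x, y, z in degrees. In form: [{"x": .., "y": .., "z": .., "wx": .., "wy": .., "wz": ..}, ...]. A call has 1 to 8 rows; each row is the pose to reach, as a shift and turn from the pose commanded when the call began, along the tool's axes at that moment; what a row does not reach only later rows make up. A row lasts 1/12 s, in which the tool goes at most 41.7 mm and 7.16 degrees, less where a joint would pass 70% of its speed; a pose out of reach is approached as far as the arm can. A call with a gripper value outside its range is refused whole. OPENING is the finger opening in m, from 0 to 0.0854, set as the call begins (- or left out, the last holds). The fingers move at their own pace and stop on an object; FORCE is the grip in N (left out, the last holds). Time passes only in rows, so rows that repeat a pose let the fingers close. It gives the time, the measured TCP pose, the force, the opening and the grip force at its end, in the units of the state.
- readout.get_state(): the state, without advancing time (a new reading comes with each control period).
- viewer.capture(name): name is "side" or "top"; returns a dict with "frame" (384x512x3 uint8, red, green, blue), "camera_matrix" (3x3 intrinsics, pixels), "eye" and "rotation" of the camera in the world. Camera axes: x right, y down, z forward; pixel columns grow to the right and rows downward; lengths in m; the calibration is good to about 2 mm. A picture is of the moment at which its call begins. There is no depth.
- workorder.finish_job(): hands the job in; it is judged then, once.
The state is a dict: "time": time; "joints": joint angles; "qvel": joint speeds; "tau": joint torques, N m; "tool_pos": TCP position; "tcp_rot": TCP orientation; "ft_force": force on the tool from outside, world axes, zero at the start; "ft_torque": the same for the moment, N m; "opening": finger opening in m; "finger_force": force on a finger pad.
Only numpy, scipy, OpenCV 4.12 (cv2) and the standard library are available. Lean on these libraries where they do the work, as an engineer would, in place of code of your own. Each camera call takes 0.05 s, during which the arm holds its last target. There are 200 camera calls.

### The job

Hold the heavy grey steel flap of the white parts box open with its lever, so that a colleague can take out what lies inside. First push the green tin along, without lifting it, off the flap and onto the box's fixed white deck, so that it stands upright wholly clear of the flap; then press the red pad at the lever's long end right down to the rubber stop and finish while still holding it down. Use only the fingertips: grip and lift nothing, raise the flap by the lever alone, keep the lever seated in its stand, and leave the other things on the bench where they are.

Things in the scene. Friction and masses are not known exactly. Their poses are not given: they have to be found in the camera images.
- hatch: Fixed white parts box with lever stand; place and yaw vary. Origin on the bench, z up, x away from the robot, y to its left. In its frame (mm): grey steel flap x -66..66, y 65..201, top z 71, hinged along x at y 206, z 66. Beyond it in +x the fixed deck. Lever along y at x = 0. Stand cheeks x -25..-17 and 17..25, y -47..-3, 100 high. Base plate 6 thick, under the lever 64 wide, to y -270.
- deck_mid (a point): Middle of the fixed white deck's top (hatch frame 130, 134.5, 70 mm). The deck covers hatch x 68..195, y 60..209; it adjoins the flap's far side, 1 mm lower, with no step up; a rim 8 mm high runs along its three other sides.
- pin_seat (a point): Centre of the lever's cross pin when it rests in the open slots of the stand (hatch frame 0, -25, 82 mm): the lever's pivot.
- flap (a joint): Hinge of the flap, rad: 0 shut (flat), grows as the free edge rises; about 0.27 with the lever down on its rubber stop. The flap weighs 1.7 to 3.2 kg and falls shut when let go. A bearing and a shaft lie fixed inside, under it.
- flap_edge (a point): Top of the outer end of the yellow tongue on the flap's free edge (tongue 50 mm wide, 10 thick, hatch y 26..66); 71 mm high when shut.
- lever: Loose steel lever, bar 22 mm wide, 10 thick; origin on its cross pin, which only rests in the stand's slots. At rest its frame is parallel to the hatch's and the bar slopes 28 degrees, long end (240 mm from the pin, towards hatch -y) up, round brass toe (65 mm, towards +y) under the yellow tongue. Pressing turns it about the pin by 44 degrees; it goes back up when let go.
- lever_pad (a point): Middle of the top of the red pad (46 wide, 60 along the bar) at the long end, 210 mm from the pin along the bar and 7 mm above the bar's middle plane; 186 mm high at rest, about 30 mm on the stop, the bar then sloping 16 degrees down. 1 to 8 N move it. The black rubber stop lies at hatch y -235, top 16 mm high.
- tin: Dark green round grease tin, 70 mm across, 44 high, 0.21 kg (varies), standing loose on the flap. Origin at the centre of its underside.
- cap_a: White motor capacitor with a blue band, 36 mm across, 74 high, standing on the bench: bystander. Origin at the centre of its underside.
- cap_b: Second capacitor, the same, bystander.
- tape: Roll of black tape lying flat, 65 mm across, 18 high, bystander.
- driver: Screwdriver with a green and orange handle, 204 long, 30 high, lying on the bench, bystander.
Mind the look-alikes: they are no part of the job. There is more than one size of the tin; the one meant has the size given above.

How it is judged:
On the way, in this order (a step that is already met when the one before it is completed fails the run):
1. the tin has been pushed off the flap and stands on the fixed deck, the flap still shut (x of tin in the frame of hatch between 0.1 and 0.165 m and y of tin in the frame of hatch between 0.075 and 0.195 m and height (world z) of tin between 0.066 and 0.075 m and angle between tin's own z axis and vertical below 0.1 rad and value of joint flap below 0.05 rad), for 0.2 s.
2. the flap is raised by pressing the lever (value of joint flap above 0.21 rad and contact force between the fingers and lever above 0.5 N and contact force between lever and hatch above 2 N and distance between lever and pin_seat below 0.008 m), for 0.2 s.
At the end, for the whole second after the job is handed in: The tin stands upright, still and untouched on the deck, clear of the flap (centre 100 to 165 mm along hatch x, 75 to 195 along y); fingers press the lever with over 0.5 N and hold the flap still above 0.21 rad, the pin within 8 mm of its seat; bystanders within 30 mm of their start (all of step 2 and x of tin in the frame of hatch between 0.1 and 0.165 m and y of tin in the frame of hatch between 0.075 and 0.195 m and height (world z) of tin between 0.066 and 0.075 m and angle between tin's own z axis and vertical below 0.1 rad and linear speed of tin below 0.02 m/s and velocity of joint flap between -0.05 and 0.05 rad/s and contact force between the fingers and tin below 0.3 N and distance of each of cap_a, cap_b, tape, driver from where it was at the start of the episode below 0.03 m); the arm keeps its last pose, push and grip.
It fails at once if the tin is lifted (more than 12 mm above the flap), dropped off the box or tipped over (height (world z) of tin above 0.083 m or height (world z) of tin below 0.06 m or angle between tin's own z axis and vertical above 0.35 rad).
It fails at once if the lever is lifted out of its stand (distance between lever and pin_seat above 0.015 m).
It fails at once if the flap is raised with the tin still on it (value of joint flap above 0.06 rad and x of tin in the frame of hatch below 0.09 m).
It fails at once if the flap is raised by the fingers themselves instead of with the lever (value of joint flap above 0.08 rad and contact force between the fingers and hatch above 1 N and contact force between the fingers and lever below 0.2 N).
It fails at once if a bystander (capacitors, black tape, green screwdriver) is disturbed: moved more than 30 mm (distance of any of cap_a, cap_b, tape, driver from where it was at the start of the episode above 0.03 m).
It also fails if it takes over 56 s, if anything falls off the work surface, if the arm or the gripper's body presses on something with over 40 N, if the wrist force passes 120 N, or if a joint passes its speed limit or range.

## Working session

There is one attempt and no reset: what is moved stays moved. The work goes in short steps, Python scripts to look and compute and a shell command to move; the robot and the scene stay as the last step left them, time stands still between calls to the robot, and variables do not carry over. Pictures are saved under pics/ and viewed, at most 10 in all, crops included, and the job is handed in when it is done.

```bash
mkdir -p pics; ls; python3 - <<'E'
from rig import readout, viewer
import cv2,numpy as np
for n in("top","side"):
    c=viewer.capture(n); cv2.imwrite(f"pics/{n}0.png",c["frame"][:,:,::-1]); np.savez(f"{n}0.npz",**c)
    print(n,c["camera_matrix"],c["eye"],c["rotation"])
s=readout.get_state();print(s)
E
```

```text
pics
top [[427.65667789   0.         258.4733746 ]
 [  0.         427.65667789 189.48748259]
 [  0.           0.           1.        ]] [0.40611502 0.05419331 1.58778301] [-0.04124106  0.70609046 -0.705004    0.05200761]
side [[459.38767115   0.         260.18718905]
 [  0.         459.38767115 197.57541338]
 [  0.           0.           1.        ]] [ 0.32883894 -1.14642754  0.93287807] [-0.4701084   0.87672777 -0.08306018  0.05871563]
{'time': 0.1, 'joints': array([-1.32246703e+00,  5.28366828e-01,  1.43377031e+00, -1.08890624e-05,
        1.18138755e+00, -1.78502064e-01]), 'qvel': array([-0.00181967, -0.00206444, -0.00336962,  0.00015653, -0.0001817 ,
        0.00011173]), 'tau': array([ 2.38696302e-04, -4.43305278e+01, -1.78586268e+01, -2.51482688e-04,
        3.91797701e-03, -1.88915955e-06]), 'tool_pos': array([ 0.25859248, -0.56823391,  0.20133666]), 'tcp_rot': array([-9.65255861e-04,  9.77312284e-01,  2.11801244e-01, -3.87522627e-05]), 'ft_force': array([ 0.00684988, -0.10029633,  0.09413273]), 'ft_torque': array([-0.01538711, -0.05248354,  0.03078996]), 'finger_force': 0.0, 'opening': 0.08521585492101222}
```

View pics/top0.png

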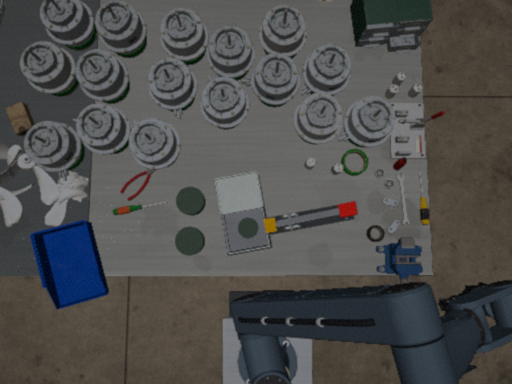

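View pics/side0.png

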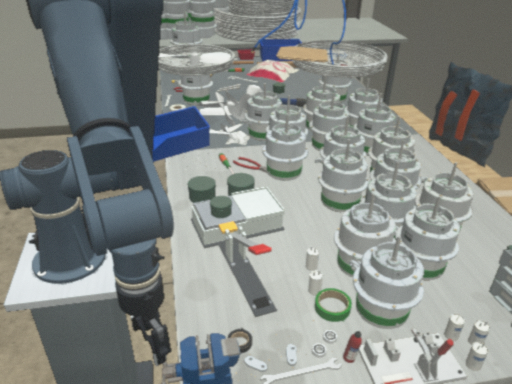

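Top view: candidates for the tin are the green discs at (248,228), which stands on the grey flap, and at (190,200) and (189,240), which are bigger and stand on the bench. I choose (248,228). The pad is at (348,210), the yellow tongue at (270,226), the white deck at (240,193), the capacitors at (310,162) and (338,168), and the tape at (375,233). The driver is at (140,208).

```bash
cat > h.py <<'E'
import numpy as np,cv2
from scipy.spatial.transform import Rotation as R
def rot(q): return R.from_quat([q[1],q[2],q[3],q[0]]).as_matrix()
def ray(c,p):
    K=c["camera_matrix"]; d=rot(c["rotation"])@np.linalg.inv(K)@np.array([p[0],p[1],1.]); return c["eye"],d/np.linalg.norm(d)
def onz(c,p,z):
    e,d=ray(c,p); return e+d*(z-e[2])/d[2]
def proj(c,P):
    q=rot(c["rotation"]).T@(np.asarray(P)-c["eye"]); u=c["camera_matrix"]@q; return u[:2]/u[2]
def tri(c1,p1,c2,p2):
    e1,d1=ray(c1,p1);e2,d2=ray(c2,p2)
    A=np.stack([d1,-d2],1); t=np.linalg.lstsq(A,e2-e1,rcond=None)[0]
    a=e1+t[0]*d1;b=e2+t[1]*d2; return (a+b)/2,np.linalg.norm(a-b)
def blobs(im,mask,amin=15):
    n,l,s,ce=cv2.connectedComponentsWithStats(mask.astype(np.uint8))
    return [(ce[i].round(1),s[i].tolist()) for i in range(1,n) if s[i][4]>=amin]
E
python3 - <<'E'
from h import *
C={n:dict(np.load(n+"0.npz")) for n in("top","side")}
for n,c in C.items():
    h=cv2.cvtColor(c["frame"],cv2.COLOR_RGB2HSV).astype(int);H,S,V=h[...,0],h[...,1],h[...,2]
    print(n,"red",blobs(0,((H<6)|(H>174))&(S>180)&(V>120),30))
    print("yel",blobs(0,(H>15)&(H<30)&(S>170)&(V>120),30))
    print("green",blobs(0,(H>55)&(H<95)&(S>50)&(V<110)&(V>20),60)[:12])
    f=c["frame"][:,:,::-1]
    x,y,w,hh=(205,165,170,100) if n=="top" else (180,170,130,150)
    cv2.imwrite(f"pics/{n}crop.png",cv2.resize(f[y:y+hh,x:x+w],None,fx=4,fy=4,interpolation=cv2.INTER_CUBIC))
E
```

```text
top red [(array([347.4, 209. ]), [338, 202, 19, 15, 214])]
yel [(array([423.1, 202.9]), [421, 198, 6, 10, 44]), (array([269.9, 224.8]), [264, 218, 13, 15, 139])]
green [(array([392.5,  10.9]), [352, 0, 80, 34, 1557]), (array([84.4, 41.8]), [66, 25, 30, 25, 132]), (array([134.7,  50.4]), [117, 37, 29, 20, 106]), (array([194.1,  59.5]), [183, 52, 21, 13, 67]), (array([67.8, 89.5]), [53, 79, 26, 17, 102]), (array([119.8,  95.6]), [105, 83, 24, 20, 84]), (array([ 78.2, 158.2]), [68, 144, 17, 26, 86]), (array([353.6, 162.3]), [341, 149, 28, 26, 150])]
side red []
yel []
green [(array([199.4,  18.6]), [186, 13, 28, 9, 110]), (array([169.4,  20.1]), [161, 18, 23, 5, 76]), (array([194.8,  98.7]), [183, 96, 26, 6, 93]), (array([256.3, 134. ]), [249, 129, 16, 9, 73]), (array([282.9, 172.9]), [267, 167, 33, 10, 135]), (array([336.2, 203.4]), [322, 194, 37, 15, 161]), (array([344.9, 266.1]), [338, 257, 15, 17, 92]), (array([432.6, 273.2]), [424, 269, 20, 8, 82]), (array([378., 317.]), [357, 300, 50, 25, 288]), (array([329.8, 315.1]), [316, 305, 32, 16, 151])]
```

View pics/topcrop.png

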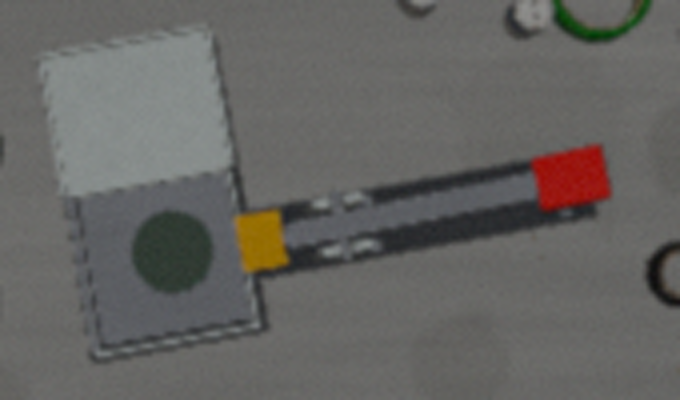

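View pics/sidecrop.png

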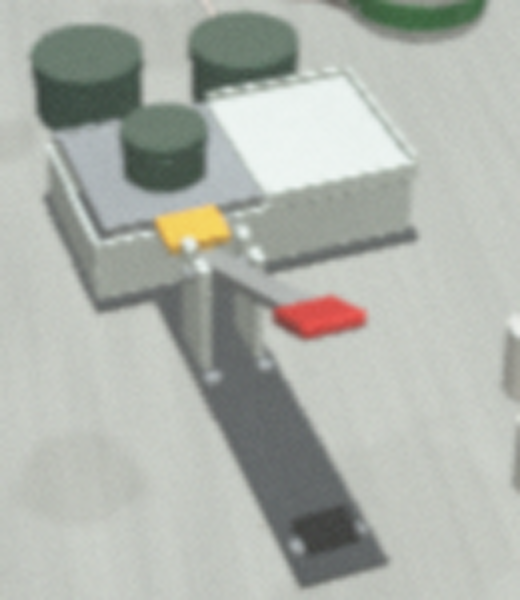

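Crops: the tin on the flap (top crop 172,251) is clearly smaller than the two bench tins, so the choice stands. The deck lies beyond it, with its rim corners at (40,57) and (210,28). The tongue is at (262,241) and the pad at (571,177). I'll fit the hatch pose now.

```bash
cat > fit.py <<'E'
from h import *
from scipy.optimize import least_squares
T=dict(np.load("top0.npz"));S=dict(np.load("side0.npz"))
t=lambda u,v:np.array([(u+.5)/4-.5+205,(v+.5)/4-.5+165]); s=lambda u,v:np.array([(u+.5)/4-.5+180,(v+.5)/4-.5+170])
obs=[(T,(269.9,224.8),(0,.046,.071)),(T,(347.4,209),(0,-.207,.185)),(S,s(323,312),(0,-.207,.186)),
(S,s(168,241),(-.025,.026,.071)),(S,s(230,233),(.025,.026,.071)),
(T,t(234,169),(.067,.0625,.071)),(T,t(67,195),(.067,.205,.071))]
def W(p,P):
    c,n=np.cos(p[2]),np.sin(p[2]); return np.array([p[0]+c*P[0]-n*P[1],p[1]+n*P[0]+c*P[1],P[2]])
f=lambda p:np.concatenate([proj(c,W(p,P))-q for c,q,P in obs])
r=least_squares(f,[.3,-.1,.2],loss="soft_l1"); p=r.x; print(p,np.degrees(p[2]));print(f(p).reshape(-1,2).round(1))
np.save("p.npy",p)
E
python3 fit.py; python3 - <<'E'
from h import *
T=dict(np.load("top0.npz"));S=dict(np.load("side0.npz"));p=np.load("p.npy")
c,n=np.cos(p[2]),np.sin(p[2]);M=np.array([[c,-n],[n,c]])
inv=lambda P:M.T@(P[:2]-p[:2])
fr=T["frame"].astype(int); f=fr[205:252,222:275]; m=(f[...,1]-f[...,0]>6)&(f[...,1]-f[...,2]>2)
b=max(blobs(0,m,40),key=lambda b:b[1][4]); u=b[0]+[222,205]; P=onz(T,u,.115); print("tin px",u,b[1],"world",P,"hatch",inv(P))
q=((163+.5)/4-.5+180,(131+.5)/4-.5+170); P=onz(S,q,.115);print("tin side",P,inv(P),np.linalg.norm(tuple(onz(T,u-[b[1][2]/2,0],.115)-onz(T,u+[b[1][2]/2,0],.115))))
for nm,x in dict(tongue=(0,.046),pad=(0,-.207),paddown=(0,-.229),deck=(.13,.1345),pin=(0,-.025)).items(): print(nm,p[:2]+M@np.array(x))
for nm,q in dict(a=(310,160),b=(337,166)).items(): P=onz(T,q,.074);print(nm,P[:2],inv(P))
P=onz(T,(375,233),.018);print("tape",P,inv(P))
P=onz(T,(190,200),.06);print("big",P,inv(P));P=onz(T,(189,240),.06);print("big",P,inv(P))
E
```

```text
[ 0.49027144 -0.05633089  0.18261798] 10.463239607014703
[[ 0.5 -0.1]
 [-0.2  0.1]
 [-0.9 -1.9]
 [ 0.9  1.2]
 [ 0.8 -0.3]
 [-0.8  0.1]
 [ 1.5  0.8]]
tin px [247.7 227.5] [16, 13, 20, 20, 311] world [0.46992603 0.06868508 0.115     ] hatch [0.00269638 0.12663198]
tin side [0.46744134 0.05612275 0.115     ] [-0.00202837  0.11472977] 0.06863416108548143
tongue [ 0.48191763 -0.01109579]
pad [ 0.5278636  -0.25988881]
paddown [ 0.5318589  -0.28152299]
deck [0.59368393 0.0995412 ]
pin [ 0.49481156 -0.08091518]
a [ 0.71497908 -0.15487922] [ 0.20307428 -0.13771759]
b [ 0.6932955  -0.25214317] [ 0.16408768 -0.22942636]
tape [ 0.45456545 -0.39739729  0.018     ] [-0.0970515  -0.32891065]
big [0.57031804 0.27632589 0.06      ] [0.13912757 0.3125884 ]
big [0.42794597 0.27678955 0.06      ] [-0.00079288  0.33889978]
```

```bash
cat > go.py <<'E'
import sys
from h import *
from rig import readout
s=readout.get_state(); p=np.load("p.npy"); c,n=np.cos(p[2]),np.sin(p[2]);M=np.array([[c,-n],[n,c]])
A=rot(s["tcp_rot"]); hp=M.T@(s["tool_pos"][:2]-p[:2])
print("t",s["time"].__round__(2),"hatch mm",(hp*1e3).round(1),"z",(s["tool_pos"][2]*1e3).round(1),"F",s["ft_force"].round(2),"open",round(s["opening"],4),"j",s["joints"].round(2))
if len(sys.argv)>3:
    x,y,z=[float(v)/1e3 for v in sys.argv[1:4]]; w=p[:2]+M@[x,y]
    print("world",w,"shift tool",A.T@(np.r_[w,z]-s["tool_pos"]))
    # desired: tool x = hatch x, z down, + optional tilt (deg) about tool y
    D=np.array([[c,n,0],[n,-c,0],[0,0,-1]]); D=D.T if 0 else np.stack([[c,n,0],[n,-c,0],[0,0,-1]],1)
    if len(sys.argv)>4: D=D@R.from_euler("z",float(sys.argv[4]),degrees=True).as_matrix()
    print("turn deg",np.degrees(R.from_matrix(A.T@D).as_rotvec()))
E
python3 go.py -60 124 200
```

```text
t 0.1 hatch mm [-320.8 -461.3] z 201.3 F [ 0.01 -0.1   0.09] open 0.0852 j [-1.32  0.53  1.43 -0.    1.18 -0.18]
world [0.40875017 0.05471092] shift tool [ 0.39457933 -0.50488675  0.00242898]
turn deg [-1.10829542e-01 -5.67759147e-03  1.39926290e+01]
```

```bash
python3 -m pendant '[{"x":0.01,"y":-0.013},{"x":0.03,"y":-0.038},{"x":0.05,"y":-0.064},{"x":0.07,"y":-0.09},{"x":0.09,"y":-0.115},{"x":0.11,"y":-0.141},{"x":0.13,"y":-0.166},{"x":0.15,"y":-0.192}]' 0.035 20 && python3 -m pendant '[{"x":0.02,"y":-0.026},{"x":0.04,"y":-0.051},{"x":0.06,"y":-0.077},{"x":0.08,"y":-0.102},{"x":0.1,"y":-0.128},{"x":0.12,"y":-0.154},{"x":0.14,"y":-0.179},{"x":0.16,"y":-0.205}]' && python3 go.py -60 124 200
```

```text
validation failed for argument at $[0]...
```

```bash
python3 -m pendant '[{"x":0.02,"y":-0.026,"z":0,"wx":0,"wy":0,"wz":0},{"x":0.04,"y":-0.051,"z":0,"wx":0,"wy":0,"wz":0},{"x":0.06,"y":-0.077,"z":0,"wx":0,"wy":0,"wz":0},{"x":0.08,"y":-0.102,"z":0,"wx":0,"wy":0,"wz":0},{"x":0.1,"y":-0.128,"z":0,"wx":0,"wy":0,"wz":0},{"x":0.12,"y":-0.154,"z":0,"wx":0,"wy":0,"wz":0},{"x":0.14,"y":-0.179,"z":0,"wx":0,"wy":0,"wz":0},{"x":0.16,"y":-0.205,"z":0,"wx":0,"wy":0,"wz":0}]' 0.035 20 && python3 go.py -60 124 200
```

```text
time: 0.77
tool_pos: [0.3195, -0.3144, 0.202]
tcp_rot: [-0.0, 0.977, 0.212, -0.0]
ft_force: [1.1, 0.6, 0.3]
opening: 0.035
finger_force: 0.0
t 0.77 hatch mm [-214.8 -222.7] z 202.0 F [1.11 0.61 0.27] open 0.035 j [-1.03  0.29  1.86  0.    0.99  0.12]
world [0.40875017 0.05471092] shift tool [ 0.23387876 -0.29914458  0.00214551]
turn deg [-3.16296582e-02  1.56615310e-03  1.39627176e+01]
```

```bash
python3 -m pendant '[{"x":0.02,"y":-0.026,"z":0,"wx":0,"wy":0,"wz":1},{"x":0.04,"y":-0.051,"z":0,"wx":0,"wy":0,"wz":3},{"x":0.06,"y":-0.077,"z":0,"wx":0,"wy":0,"wz":5},{"x":0.08,"y":-0.102,"z":0,"wx":0,"wy":0,"wz":7},{"x":0.1,"y":-0.128,"z":0,"wx":0,"wy":0,"wz":9},{"x":0.12,"y":-0.154,"z":0,"wx":0,"wy":0,"wz":11},{"x":0.14,"y":-0.179,"z":0,"wx":0,"wy":0,"wz":13},{"x":0.16,"y":-0.205,"z":0,"wx":0,"wy":0,"wz":14}]' && python3 go.py -60 124 200
```

```text
time: 1.43
tool_pos: [0.3803, -0.0617, 0.2022]
tcp_rot: [-0.0, 0.996, 0.09, -0.0]
ft_force: [-0.1, -0.2, -0.1]
opening: 0.0349
finger_force: 0.0
t 1.43 hatch mm [-109.1   14.7] z 202.2 F [-0.05 -0.2  -0.07] open 0.0349 j [-0.45  0.2   1.99 -0.    0.94  0.94]
world [0.40875017 0.05471092] shift tool [ 0.04892247 -0.10938848  0.00215502]
turn deg [-0.00259092  0.00415362 -0.11764636]
```

```bash
python3 -m pendant '[{"x":0.01,"y":-0.022,"z":0,"wx":0,"wy":0,"wz":0},{"x":0.02,"y":-0.044,"z":0,"wx":0,"wy":0,"wz":0},{"x":0.03,"y":-0.066,"z":0,"wx":0,"wy":0,"wz":0},{"x":0.04,"y":-0.088,"z":0,"wx":0,"wy":0,"wz":0},{"x":0.049,"y":-0.108,"z":0.03,"wx":0,"wy":0,"wz":0},{"x":0.049,"y":-0.108,"z":0.06,"wx":0,"wy":0,"wz":0},{"x":0.049,"y":-0.108,"z":0.06,"wx":0,"wy":0,"wz":0},{"x":0.049,"y":-0.108,"z":0.06,"wx":0,"wy":0,"wz":0}]' && python3 go.py -60 124 84; python3 - <<'E'
from rig import viewer
import cv2
c=viewer.capture("side"); cv2.imwrite("pics/s1.png",cv2.resize(c["frame"][150:290,170:330,::-1],None,fx=4,fy=4,interpolation=cv2.INTER_CUBIC))
E
```

```text
time: 2.1
tool_pos: [0.4073, 0.0522, 0.1413]
tcp_rot: [-0.001, 0.996, 0.091, -0.002]
ft_force: [-1.4, -0.5, 0.4]
opening: 0.0349
finger_force: 0.0
t 2.1 hatch mm [-61.8 121.8] z 141.3 F [-1.45 -0.46  0.38] open 0.0349 j [-0.15  0.35  2.01 -0.    0.78  1.24]
world [0.40875017 0.05471092] shift tool [ 0.00210348 -0.0020946   0.05728618]
turn deg [-0.08341998  0.27087437  0.03635695]
```

View pics/s1.png

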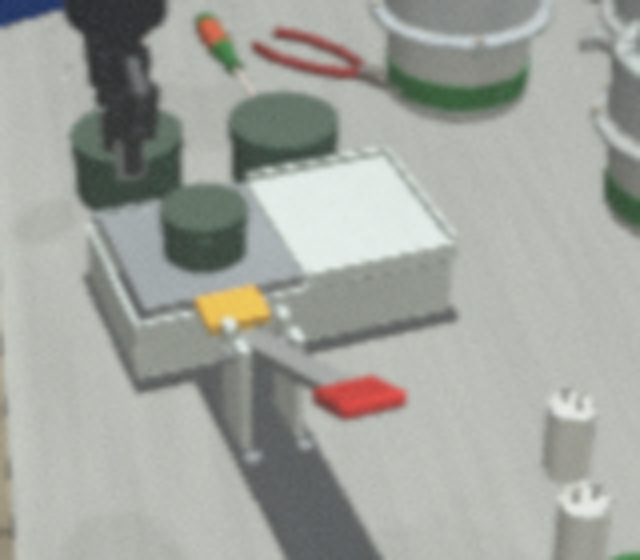

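The fingers (128,175) hang behind the tin (203,225), over the flap's near side. I'll descend there and then push along hatch +x.

```bash
python3 -m pendant '[{"x":0.001,"y":0,"z":0.02,"wx":0,"wy":0,"wz":0},{"x":0.001,"y":0,"z":0.04,"wx":0,"wy":0,"wz":0},{"x":0.001,"y":0,"z":0.057,"wx":0,"wy":0,"wz":0},{"x":0.001,"y":0,"z":0.057,"wx":0,"wy":0,"wz":0},{"x":0.001,"y":0,"z":0.057,"wx":0,"wy":0,"wz":0}]' && python3 go.py 89 124 84; python3 - <<'E'
from h import *
from rig import viewer
c=viewer.capture("side"); f=c["frame"]
a=cv2.resize(f[170:240,180:280,::-1],None,fx=4,fy=4,interpolation=cv2.INTER_CUBIC)
c=viewer.capture("top"); f=c["frame"]
b=cv2.resize(f[185:255,200:300,::-1],None,fx=4,fy=4,interpolation=cv2.INTER_CUBIC)
cv2.imwrite("pics/s2.png",np.vstack([a,b]))
E
```

```text
time: 2.57
tool_pos: [0.4105, 0.0514, 0.0861]
tcp_rot: [0.0, 0.996, 0.09, 0.0]
ft_force: [0.7, 0.6, -0.0]
opening: 0.0349
finger_force: 0.0
t 2.57 hatch mm [-58.8 120.4] z 86.1 F [ 0.73  0.59 -0.05] open 0.0349 j [-0.15  0.47  2.06 -0.    0.61  1.24]
world [0.55527254 0.08177001] shift tool [ 0.14783076 -0.00383786  0.00222048]
turn deg [ 0.01819288 -0.04650528 -0.08672833]
```

View pics/s2.png

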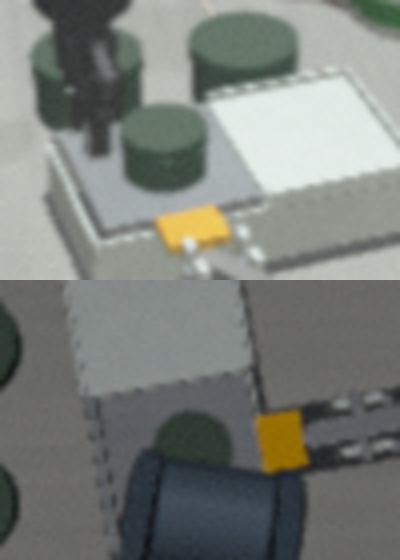

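Fingers are down beside the tin (top half, fingertips at 98,150; tin at 163,145), not touching it. Pushing now.

```bash
python3 -m pendant '[{"x":0.008,"y":-0.001,"z":0.002,"wx":0,"wy":0,"wz":0},{"x":0.016,"y":-0.002,"z":0.002,"wx":0,"wy":0,"wz":0},{"x":0.024,"y":-0.002,"z":0.002,"wx":0,"wy":0,"wz":0},{"x":0.032,"y":-0.002,"z":0.002,"wx":0,"wy":0,"wz":0},{"x":0.040,"y":-0.002,"z":0.002,"wx":0,"wy":0,"wz":0},{"x":0.048,"y":-0.002,"z":0.002,"wx":0,"wy":0,"wz":0},{"x":0.056,"y":-0.002,"z":0.002,"wx":0,"wy":0,"wz":0},{"x":0.064,"y":-0.002,"z":0.002,"wx":0,"wy":0,"wz":0}]' && python3 go.py 89 124 84; python3 - <<'E'
from h import *
from rig import viewer
c=viewer.capture("side"); f=c["frame"]
a=cv2.resize(f[170:240,180:280,::-1],None,fx=4,fy=4,interpolation=cv2.INTER_CUBIC)
c=viewer.capture("top"); f=c["frame"]
b=cv2.resize(f[185:255,200:300,::-1],None,fx=4,fy=4,interpolation=cv2.INTER_CUBIC)
cv2.imwrite("pics/s3.png",np.vstack([a,b]))
E
```

```text
time: 3.33
tool_pos: [0.4654, 0.0667, 0.084]
tcp_rot: [-0.001, 0.996, 0.092, -0.008]
ft_force: [-12.0, -1.2, 20.8]
opening: 0.035
finger_force: 10.4
t 3.33 hatch mm [ -2.1 125.5] z 84.0 F [-11.96  -1.19  20.84] open 0.035 j [-0.1   0.53  1.91 -0.    0.72  1.29]
world [0.55527254 0.08177001] shift tool [ 0.09113541  0.00165535 -0.00133364]
turn deg [-0.20405255  0.86112121  0.10416536]
```

View pics/s3.png

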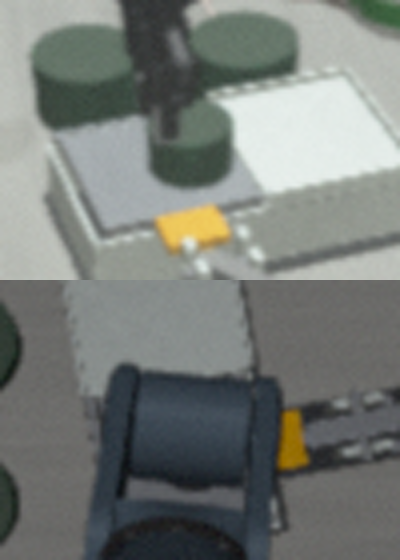

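Unexpected upward force of 21 N on the fingers, so the tips may be rubbing on the flap. I'll back off a little, raise 5 mm and check before going on.

```bash
python3 -m pendant '[{"x":-0.001,"y":0,"z":-0.005,"wx":0,"wy":0,"wz":0},{"x":-0.001,"y":0,"z":-0.005,"wx":0,"wy":0,"wz":0},{"x":-0.001,"y":0,"z":-0.005,"wx":0,"wy":0,"wz":0}]' && python3 go.py 89 124 88; python3 - <<'E'
from h import *
import numpy as np
from rig import viewer
c=viewer.capture("side"); p=np.load("p.npy"); f=c["frame"]
C,n=np.cos(p[2]),np.sin(p[2])
W=lambda x,y,z:np.array([p[0]+C*x-n*y,p[1]+n*x+C*y,z])
# where a near finger tip (inner/outer) would be in the s3 crop at z
for z in(.071,.084,.095): print(z,[((proj(c,W(-.002,.125-d,z))-[180,170])*4).round(0) for d in(.0175,.03)])
b=f[170:240,180:280].astype(int)
m=(b[...,1]-b[...,0]>5)&(b[...,1]-b[...,2]>0)&(b[...,1]<130)
for q in blobs(0,m,60): print(q)
E
```

```text
time: 3.68
tool_pos: [0.4729, 0.0655, 0.0886]
tcp_rot: [0.0, 0.996, 0.091, 0.001]
ft_force: [0.4, -0.1, -0.1]
opening: 0.0348
finger_force: 0.0
t 3.68 hatch mm [  5. 123.] z 88.6 F [ 0.41 -0.1  -0.08] open 0.0348 j [-0.1   0.52  1.9   0.    0.71  1.29]
world [0.55527254 0.08177001] shift tool [ 0.08399527 -0.00098083  0.00076464]
turn deg [ 0.03694475 -0.12957582  0.00626391]
0.071 [array([166., 180.]), array([170., 188.])]
0.084 [array([165., 166.]), array([170., 175.])]
0.095 [array([165., 155.]), array([170., 164.])]
(array([94.1,  3. ]), [87, 0, 13, 8, 76])
(array([54.5, 23.8]), [37, 4, 37, 43, 748])
(array([21.5, 18.9]), [8, 7, 28, 26, 614])
```

```bash
python3 - <<'E'
from h import *
from rig import viewer
c=viewer.capture("side"); p=np.load("p.npy")
C,n=np.cos(p[2]),np.sin(p[2])
W=lambda x,y,z:np.array([p[0]+C*x-n*y,p[1]+n*x+C*y,z])
for nm,x,y,z0,o in(("s1",-.062,.122,.1413,(170,150)),("s2",-.059,.1204,.086,(180,170)),("s3",-.002,.1255,.084,(180,170))):
    for dz in(0,.015,.03): print(nm,dz,[((proj(c,W(x,y-d,z0+dz))-o)*4).round(0) for d in(0,.0175,.03)])
# tin expected in s3 crop when x=39: top center, bottom centre
for x in(.03,.04,.05): print(x,((proj(c,W(x,.124,.115))-[180,170])*4).round(0))
# and initial tin for bias check (seen 163,131)
print(((proj(c,W(.0027,.1266,.115))-[180,170])*4).round(0),((proj(c,W(.0027,.1266,.115))-[180,170])*4).round(0))
cv2.imwrite("pics/s4.png",cv2.resize(c["frame"][165:245,170:290,::-1],None,fx=6,fy=6,interpolation=cv2.INTER_CUBIC))
E
```

```text
s1 0 [array([124., 191.]), array([130., 203.]), array([135., 212.])]
s1 0.015 [array([123., 175.]), array([130., 187.]), array([134., 195.])]
s1 0.03 [array([122., 159.]), array([129., 170.]), array([133., 179.])]
s2 0 [array([ 92., 170.]), array([ 98., 182.]), array([102., 191.])]
s2 0.015 [array([ 91., 154.]), array([ 97., 166.]), array([101., 175.])]
s2 0.03 [array([ 90., 139.]), array([ 96., 150.]), array([101., 159.])]
s3 0 [array([158., 154.]), array([165., 166.]), array([170., 175.])]
s3 0.015 [array([158., 139.]), array([165., 151.]), array([170., 159.])]
s3 0.03 [array([157., 123.]), array([164., 135.]), array([169., 143.])]
0.03 [196. 116.]
0.04 [208. 113.]
0.05 [220. 111.]
[163. 121.] [163. 121.]
```

View pics/s4.png

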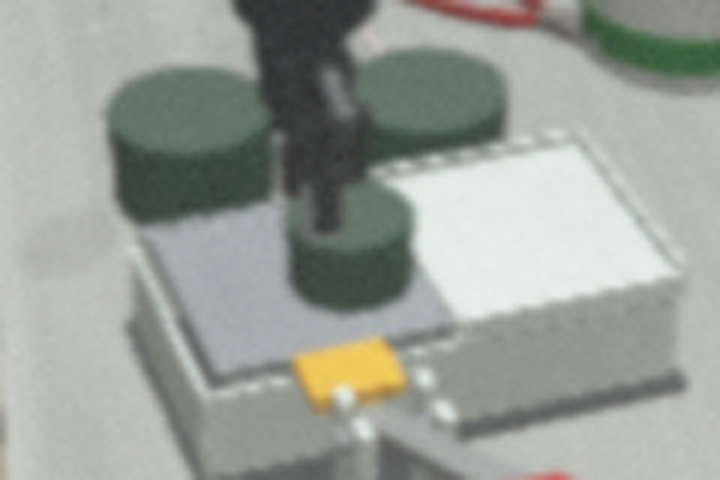

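The picture shows the fingertips (325,228) over the tin's top rather than behind it. They were pressing on the tin and dragging it, and it is still upright. The tips seem higher than the TCP reading at this opening, so I'll back off and measure tip height with the fingers shut and then part-open.

```bash
python3 -m pendant '[{"x":0,"y":0,"z":-0.03,"wx":0,"wy":0,"wz":0},{"x":-0.02,"y":0,"z":-0.05,"wx":0,"wy":0,"wz":0},{"x":-0.045,"y":0,"z":-0.05,"wx":0,"wy":0,"wz":0},{"x":-0.067,"y":0,"z":-0.05,"wx":0,"wy":0,"wz":0},{"x":-0.067,"y":0,"z":-0.05,"wx":0,"wy":0,"wz":0},{"x":-0.067,"y":0,"z":-0.05,"wx":0,"wy":0,"wz":0}]' && python3 go.py; cat > tip.py <<'E'
from h import *
import sys
from rig import viewer,readout
c=viewer.capture("side"); T=viewer.capture("top"); np.savez("side_"+sys.argv[1],**c); np.savez("top_"+sys.argv[1],**T)
s=readout.get_state(); P=s["tool_pos"];b0=np.load("side0.npz")["frame"].astype(int)
d=np.abs(c["frame"].astype(int)-b0).max(2)>30
d[:, :150]=0; d[:, 300:]=0
u=proj(c,P); print("TCP px",u.round(1))
for i in(0,.01,.02,.03): print(i,proj(c,P+[0,0,i]).round(1))
for col in range(int(u[0])-8,int(u[0])+9,2):
    r=np.where(d[:int(u[1])+20,col])[0]; print(col,r.max() if len(r) else None,end="; ")
f=c["frame"][:,:,::-1];x,y=u.astype(int); g=b0.astype(np.uint8)[:,:,::-1]
cv2.imwrite(f"pics/tip_{sys.argv[1]}.png",cv2.resize(f[y-60:y+30,x-45:x+45],None,fx=6,fy=6,interpolation=cv2.INTER_CUBIC))
E
python3 tip.py a
python3 -m pendant '[{"x":0,"y":0,"z":0,"wx":0,"wy":0,"wz":0},{"x":0,"y":0,"z":0,"wx":0,"wy":0,"wz":0},{"x":0,"y":0,"z":0,"wx":0,"wy":0,"wz":0},{"x":0,"y":0,"z":0,"wx":0,"wy":0,"wz":0}]' 0 20; python3 tip.py b
```

```text
time: 4.28
tool_pos: [0.4049, 0.0533, 0.1382]
tcp_rot: [-0.0, 0.996, 0.091, -0.0]
ft_force: [0.3, -0.2, -0.5]
opening: 0.035
finger_force: 0.0
t 4.28 hatch mm [-64.  123.3] z 138.2 F [ 0.26 -0.24 -0.47] open 0.035 j [-0.14  0.35  2.02  0.    0.77  1.24]
TCP px [201.1 198.5]
0 [201.1 198.5]
0.01 [200.9 195.8]
0.02 [200.8 193.1]
0.03 [200.6 190.4]
193 177; 195 188; 197 188; 199 194; 201 190; 203 190; 205 185; 207 185; 209 175; time: 4.72
tool_pos: [0.406, 0.0533, 0.1381]
tcp_rot: [-0.0, 0.996, 0.091, 0.0]
ft_force: [-0.2, 0.6, -1.1]
opening: 0.0002
finger_force: 0.0
TCP px [200.6 198.5]
0 [200.6 198.5]
0.01 [200.4 195.9]
0.02 [200.3 193.2]
0.03 [200.1 190.4]
192 174; 194 177; 196 183; 198 186; 200 190; 202 190; 204 183; 206 182; 208 178;
```

View pics/tip_b.png

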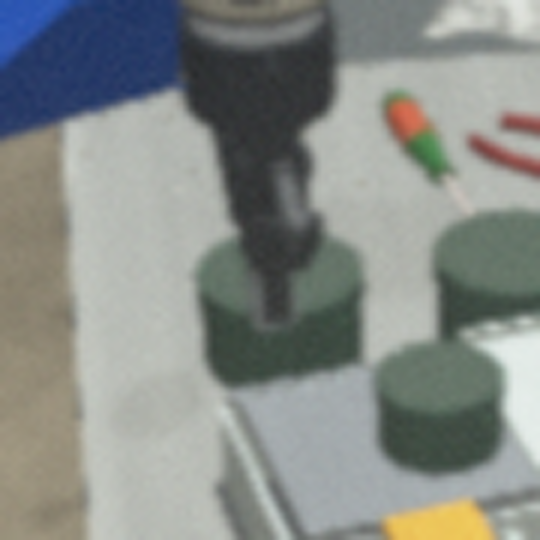

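Fingertips (272,325) project about 6 px above the reported TCP, i.e. the tips are 20–30 mm higher than the reading. I'll probe the flap behind the tin gently to measure the true offset.

```bash
python3 -m pendant '[{"x":0.01,"y":0,"z":0.01,"wx":0,"wy":0,"wz":0},{"x":0.016,"y":0,"z":0.025,"wx":0,"wy":0,"wz":0},{"x":0.016,"y":0,"z":0.04,"wx":0,"wy":0,"wz":0},{"x":0.016,"y":0,"z":0.055,"wx":0,"wy":0,"wz":0},{"x":0.016,"y":0,"z":0.055,"wx":0,"wy":0,"wz":0},{"x":0.016,"y":0,"z":0.055,"wx":0,"wy":0,"wz":0}]' 0.035 20; python3 -m pendant '[{"x":0,"y":0,"z":0.003,"wx":0,"wy":0,"wz":0},{"x":0,"y":0,"z":0.006,"wx":0,"wy":0,"wz":0},{"x":0,"y":0,"z":0.006,"wx":0,"wy":0,"wz":0},{"x":0,"y":0,"z":0.006,"wx":0,"wy":0,"wz":0}]'; python3 go.py
```

```text
time: 5.32
tool_pos: [0.4208, 0.0563, 0.0828]
tcp_rot: [-0.0, 0.996, 0.091, -0.001]
ft_force: [0.3, 0.1, 0.4]
opening: 0.0348
finger_force: 0.0
time: 5.65
tool_pos: [0.4215, 0.0562, 0.0776]
tcp_rot: [0.0, 0.996, 0.091, 0.0]
ft_force: [-0.1, -0.1, -0.8]
opening: 0.0348
finger_force: 0.0
t 5.65 hatch mm [-47.2 123.1] z 77.6 F [-0.09 -0.11 -0.8 ] open 0.0348 j [-0.13  0.5   2.04  0.    0.6   1.26]
```

```bash
python3 -m pendant '[{"x":0,"y":0,"z":0.003,"wx":0,"wy":0,"wz":0},{"x":0,"y":0,"z":0.006,"wx":0,"wy":0,"wz":0},{"x":0,"y":0,"z":0.008,"wx":0,"wy":0,"wz":0},{"x":0,"y":0,"z":0.008,"wx":0,"wy":0,"wz":0}]'; python3 tip.py c
```

```text
time: 5.98
tool_pos: [0.421, 0.0562, 0.0688]
tcp_rot: [-0.0, 0.996, 0.091, -0.0]
ft_force: [0.1, -0.1, 1.0]
opening: 0.0347
finger_force: 0.0
TCP px [206.3 215.6]
0 [206.3 215.6]
0.01 [206.2 213. ]
0.02 [206.1 210.5]
0.03 [206.  207.9]
198 190; 200 205; 202 206; 204 212; 206 213; 208 213; 210 211; 212 215; 214 216;
```

```bash
python3 -m pendant '[{"x":0,"y":0,"z":0.002,"wx":0,"wy":0,"wz":0},{"x":0,"y":0,"z":0.004,"wx":0,"wy":0,"wz":0},{"x":0,"y":0,"z":0.006,"wx":0,"wy":0,"wz":0},{"x":0,"y":0,"z":0.006,"wx":0,"wy":0,"wz":0}]'; python3 -m pendant '[{"x":0,"y":0,"z":0.002,"wx":0,"wy":0,"wz":0},{"x":0,"y":0,"z":0.004,"wx":0,"wy":0,"wz":0},{"x":0,"y":0,"z":0.004,"wx":0,"wy":0,"wz":0},{"x":0,"y":0,"z":0.004,"wx":0,"wy":0,"wz":0}]';
```

```text
time: 6.42
tool_pos: [0.4211, 0.0562, 0.0628]
tcp_rot: [-0.0, 0.996, 0.091, -0.0]
ft_force: [0.7, -0.4, -0.0]
opening: 0.0347
finger_force: 0.0
time: 6.75
tool_pos: [0.4212, 0.0562, 0.0591]
tcp_rot: [-0.0, 0.996, 0.091, -0.0]
ft_force: [0.9, 0.8, -0.1]
opening: 0.035
finger_force: 0.0
```

```bash
python3 -m pendant '[{"x":0.008,"y":-0.001,"z":0.003,"wx":0,"wy":0,"wz":0},{"x":0.016,"y":-0.001,"z":0.004,"wx":0,"wy":0,"wz":0},{"x":0.024,"y":-0.001,"z":0.004,"wx":0,"wy":0,"wz":0},{"x":0.032,"y":-0.001,"z":0.004,"wx":0,"wy":0,"wz":0},{"x":0.038,"y":-0.001,"z":0.004,"wx":0,"wy":0,"wz":0},{"x":0.044,"y":-0.001,"z":0.004,"wx":0,"wy":0,"wz":0},{"x":0.05,"y":-0.001,"z":0.004,"wx":0,"wy":0,"wz":0},{"x":0.056,"y":-0.001,"z":0.004,"wx":0,"wy":0,"wz":0}]'; python3 go.py 89 124 55; python3 - <<'E'
from h import *
from rig import viewer
c=viewer.capture("side");f=c["frame"]; p=np.load("p.npy")
b=f[165:245,170:290].astype(int); m=(b[...,1]-b[...,0]>5)&(b[...,1]-b[...,2]>0)&(b[...,1]<140)
for q in blobs(0,m,60): print(q)
cv2.imwrite("pics/s5.png",cv2.resize(f[165:245,170:290,::-1],None,fx=6,fy=6,interpolation=cv2.INTER_CUBIC))
E
```

```text
time: 7.42
tool_pos: [0.4759, 0.0676, 0.0551]
tcp_rot: [-0.0, 0.996, 0.091, -0.001]
ft_force: [-2.6, 0.2, 1.2]
opening: 0.0348
finger_force: 1.1
t 7.42 hatch mm [  8.4 124.4] z 55.1 F [-2.56  0.22  1.16] open 0.0348 j [-0.09  0.59  1.91 -0.    0.64  1.3 ]
world [0.55527254 0.08177001] shift tool [8.05853582e-02 4.19709795e-04 1.19255776e-05]
turn deg [-0.02041507  0.084414   -0.004526  ]
(array([107.8,   7.6]), [96, 0, 24, 14, 194])
(array([68.7, 27.3]), [57, 7, 28, 44, 720])
(array([31.4, 23.9]), [18, 11, 28, 27, 626])
```

Push force is now a steady 2.6 N, which is sliding friction. Continuing.

```bash
python3 -m pendant '[{"x":0.006,"y":0,"z":0,"wx":0,"wy":0,"wz":0},{"x":0.012,"y":0,"z":0,"wx":0,"wy":0,"wz":0},{"x":0.018,"y":0,"z":0,"wx":0,"wy":0,"wz":0},{"x":0.024,"y":0,"z":0,"wx":0,"wy":0,"wz":0},{"x":0.03,"y":0,"z":0,"wx":0,"wy":0,"wz":0},{"x":0.036,"y":0,"z":0,"wx":0,"wy":0,"wz":0},{"x":0.042,"y":0,"z":0,"wx":0,"wy":0,"wz":0},{"x":0.048,"y":0,"z":0,"wx":0,"wy":0,"wz":0}]'; python3 - <<'E'
from h import *
from rig import viewer
c=viewer.capture("side");f=c["frame"]
t=viewer.capture("top")["frame"]
a=cv2.resize(f[165:245,170:290,::-1],None,fx=4,fy=4,interpolation=cv2.INTER_CUBIC)
cv2.imwrite("pics/s6.png",a)
b=f[165:245,170:290].astype(int); m=(b[...,1]-b[...,0]>5)&(b[...,1]-b[...,2]>0)&(b[...,1]<140)
for q in blobs(0,m,60): print(q)
E
python3 go.py 89 124 55
```

```text
time: 8.13
tool_pos: [0.5242, 0.0762, 0.0551]
tcp_rot: [-0.0, 0.996, 0.091, 0.0]
ft_force: [-0.6, -0.3, -1.5]
opening: 0.0351
finger_force: 0.6
(array([107.8,   7.6]), [96, 0, 24, 14, 194])
(array([79.6, 30.6]), [70, 9, 19, 39, 436])
(array([31.2, 24. ]), [18, 12, 28, 26, 616])
t 8.23 hatch mm [ 58.7 123.9] z 55.4 F [ 0.19 -1.26  0.61] open 0.0349 j [-0.07  0.63  1.79  0.    0.72  1.32]
world [0.55527254 0.08177001] shift tool [ 0.03025734 -0.00012492  0.00044137]
turn deg [ 0.03227038 -0.16530005 -0.00472192]
```

```bash
python3 -m pendant '[{"x":0.005,"y":0,"z":0,"wx":0,"wy":0,"wz":0},{"x":0.01,"y":0,"z":0,"wx":0,"wy":0,"wz":0},{"x":0.015,"y":0,"z":0,"wx":0,"wy":0,"wz":0},{"x":0.02,"y":0,"z":0,"wx":0,"wy":0,"wz":0},{"x":0.024,"y":0,"z":0,"wx":0,"wy":0,"wz":0},{"x":0.027,"y":0,"z":0,"wx":0,"wy":0,"wz":0},{"x":0.028,"y":0,"z":0,"wx":0,"wy":0,"wz":0}]'; python3 -m pendant '[{"x":-0.008,"y":0,"z":0,"wx":0,"wy":0,"wz":0},{"x":-0.025,"y":0,"z":0,"wx":0,"wy":0,"wz":0},{"x":-0.05,"y":0,"z":0,"wx":0,"wy":0,"wz":0},{"x":-0.08,"y":0,"z":0,"wx":0,"wy":0,"wz":0},{"x":-0.08,"y":0,"z":-0.03,"wx":0,"wy":0,"wz":0},{"x":-0.08,"y":0,"z":-0.06,"wx":0,"wy":0,"wz":0},{"x":-0.08,"y":0,"z":-0.1,"wx":0,"wy":0,"wz":0},{"x":-0.1,"y":0,"z":-0.14,"wx":0,"wy":0,"wz":0}]'; python3 - <<'E'
from h import *
from rig import viewer
p=np.load("p.npy");c,n=np.cos(p[2]),np.sin(p[2]);M=np.array([[c,-n],[n,c]])
S=viewer.capture("side");T=viewer.capture("top")
np.savez("sideB",**S);np.savez("topB",**T)
for C,(x,y,w,h) in((S,(230,160,60,70)),(T,(205,165,75,60))):
    b=C["frame"][y:y+h,x:x+w].astype(int); m=(b[...,1]-b[...,0]>5)&(b[...,1]-b[...,2]>0)&(b[...,1]<140)
    for q in blobs(0,m,60):
        u=q[0]+[x,y]; P=onz(C,u,.114 if C is T else .1); print(u,q[1],(M.T@(P[:2]-p[:2])*1e3).round(1))
E
python3 go.py
```

```text
time: 8.82
tool_pos: [0.5518, 0.0812, 0.0552]
tcp_rot: [0.0, 0.996, 0.091, 0.0]
ft_force: [-0.8, 0.1, -0.0]
opening: 0.035
finger_force: 0.7
time: 9.48
tool_pos: [0.457, 0.0629, 0.1946]
tcp_rot: [0.0, 0.996, 0.091, 0.003]
ft_force: [1.2, -0.0, 1.5]
opening: 0.0348
finger_force: 0.0
[277.8 172.5] [36, 4, 24, 15, 192] [256.8 248.1]
[248.2 190.8] [0, 13, 37, 38, 783] [113.5 170.2]
[239.1 191.2] [13, 10, 37, 30, 494] [131.8 133.7]
t 9.58 hatch mm [-12.8 123.7] z 197.8 F [ 0.69  0.46 -0.36] open 0.0351 j [-0.11  0.31  1.85 -0.    0.98  1.28]
```

Top view puts the tin near hatch (130,130) on the deck; I'll verify once the arm is out of the way. Now on to the lever pad with the fingers shut.

```bash
python3 -m pendant '[{"x":0,"y":0.01,"z":-0.015,"wx":0,"wy":0,"wz":0},{"x":0.003,"y":0.03,"z":-0.025,"wx":0,"wy":0,"wz":0},{"x":0.006,"y":0.055,"z":-0.03,"wx":0,"wy":0,"wz":0},{"x":0.009,"y":0.08,"z":-0.03,"wx":0,"wy":0,"wz":0},{"x":0.012,"y":0.105,"z":-0.03,"wx":0,"wy":0,"wz":0},{"x":0.012,"y":0.13,"z":-0.03,"wx":0,"wy":0,"wz":0},{"x":0.012,"y":0.155,"z":-0.03,"wx":0,"wy":0,"wz":0},{"x":0.012,"y":0.18,"z":-0.03,"wx":0,"wy":0,"wz":0}]' 0 20; python3 -m pendant '[{"x":0,"y":0.025,"z":0,"wx":0,"wy":0,"wz":0},{"x":0,"y":0.05,"z":0,"wx":0,"wy":0,"wz":0},{"x":0,"y":0.075,"z":0,"wx":0,"wy":0,"wz":0},{"x":0,"y":0.1,"z":0,"wx":0,"wy":0,"wz":0},{"x":0,"y":0.125,"z":0,"wx":0,"wy":0,"wz":0},{"x":0,"y":0.144,"z":0,"wx":0,"wy":0,"wz":0},{"x":0,"y":0.15,"z":0,"wx":0,"wy":0,"wz":0},{"x":0,"y":0.15,"z":0,"wx":0,"wy":0,"wz":0}]'; python3 go.py 0 -207 215;  python3 - <<'E'
from h import *
from rig import viewer
p=np.load("p.npy");c,n=np.cos(p[2]),np.sin(p[2]);M=np.array([[c,-n],[n,c]])
S=viewer.capture("side");T=viewer.capture("top")
for C,(x,y,w,h) in((S,(230,160,40,60)),(T,(215,170,50,40))):
    b=C["frame"][y:y+h,x:x+w].astype(int); m=(b[...,1]-b[...,0]>5)&(b[...,1]-b[...,2]>0)&(b[...,1]<140)
    for q in blobs(0,m,60):
        u=q[0]+[x,y]; P=onz(C,u,.114 if C is T else .1); print(u,q[1],(M.T@(P[:2]-p[:2])*1e3).round(1))
a=cv2.resize(T["frame"][160:260,205:365,::-1],None,fx=3,fy=3,interpolation=cv2.INTER_CUBIC)
b=cv2.resize(S["frame"][160:260,180:340,::-1],None,fx=3,fy=3,interpolation=cv2.INTER_CUBIC)
cv2.imwrite("pics/s7.png",cv2.resize(np.vstack([a,b]),None,fx=.95,fy=.95))
E
```

```text
time: 10.25
tool_pos: [0.4979, -0.1126, 0.2218]
tcp_rot: [-0.0, 0.996, 0.091, -0.0]
ft_force: [-0.4, -0.6, 0.1]
opening: -0.0002
finger_force: 0.0
time: 10.92
tool_pos: [0.5253, -0.2602, 0.2216]
tcp_rot: [-0.0, 0.996, 0.09, -0.0]
ft_force: [0.3, 0.1, 0.7]
opening: 0.0003
finger_force: 0.0
t 10.92 hatch mm [  -2.6 -206.9] z 221.6 F [0.34 0.06 0.74] open 0.0003 j [-0.65  0.45  1.51  0.    1.18  0.74]
world [ 0.5278636  -0.25988881] shift tool [0.00256859 0.00014497 0.00657302]
turn deg [-0.03135157  0.02129965 -0.13132656]
[239.5 186.1] [0, 13, 24, 38, 355] [ 96.2 208.1]
[242.2 192.6] [17, 11, 22, 23, 367] [125.1 123.9]
```

View pics/s7.png

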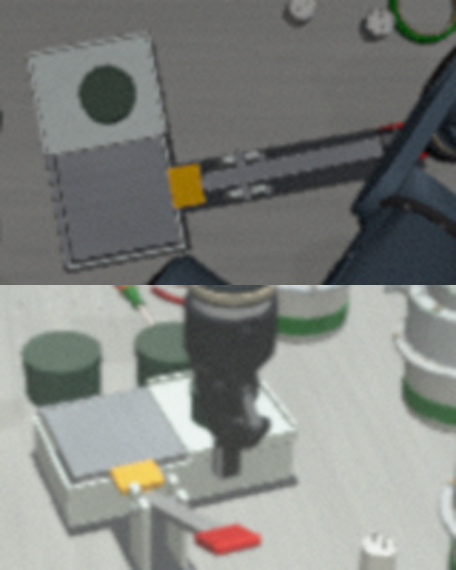

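Top half: the tin (107,95) stands on the white deck, clear of the flap, at about hatch (125,124). Side half: the fingertips (230,473) are above the red pad (228,540). Descending to contact.

```bash
python3 -m pendant '[{"x":0.002,"y":0,"z":0.01,"wx":0,"wy":0,"wz":0},{"x":0.002,"y":0,"z":0.02,"wx":0,"wy":0,"wz":0},{"x":0.002,"y":0,"z":0.03,"wx":0,"wy":0,"wz":0},{"x":0.002,"y":0,"z":0.04,"wx":0,"wy":0,"wz":0},{"x":0.002,"y":0,"z":0.04,"wx":0,"wy":0,"wz":0}]'; python3 -m pendant '[{"x":0,"y":0,"z":0.005,"wx":0,"wy":0,"wz":0},{"x":0,"y":0,"z":0.01,"wx":0,"wy":0,"wz":0},{"x":0,"y":0,"z":0.015,"wx":0,"wy":0,"wz":0},{"x":0,"y":0,"z":0.015,"wx":0,"wy":0,"wz":0}]';  python3 -m pendant '[{"x":0,"y":0,"z":0.004,"wx":0,"wy":0,"wz":0},{"x":0,"y":0,"z":0.008,"wx":0,"wy":0,"wz":0},{"x":0,"y":0,"z":0.008,"wx":0,"wy":0,"wz":0}]'; python3 go.py
```

```text
time: 11.43
tool_pos: [0.5259, -0.257, 0.1794]
tcp_rot: [-0.002, 0.996, 0.091, -0.002]
ft_force: [0.0, 0.2, -0.2]
opening: -0.0002
finger_force: 0.0
time: 11.77
tool_pos: [0.5271, -0.2584, 0.1664]
tcp_rot: [-0.001, 0.996, 0.091, -0.001]
ft_force: [0.1, 0.2, 0.0]
opening: 0.0003
finger_force: 0.0
time: 12.02
tool_pos: [0.5272, -0.2585, 0.1588]
tcp_rot: [-0.0, 0.996, 0.091, -0.0]
ft_force: [-0.4, -0.1, 0.4]
opening: -0.0002
finger_force: 0.0
t 12.02 hatch mm [  -0.4 -205.5] z 158.8 F [-0.43 -0.14  0.38] open -0.0002 j [-0.65  0.53  1.57  0.    1.04  0.74]
```

```bash
python3 -m pendant '[{"x":0,"y":0.001,"z":0.004,"wx":0,"wy":0,"wz":0},{"x":0,"y":0.002,"z":0.008,"wx":0,"wy":0,"wz":0},{"x":0,"y":0.004,"z":0.012,"wx":0,"wy":0,"wz":0},{"x":0,"y":0.005,"z":0.016,"wx":0,"wy":0,"wz":0}]';  python3 -m pendant '[{"x":0,"y":0.001,"z":0.004,"wx":0,"wy":0,"wz":0},{"x":0,"y":0.002,"z":0.008,"wx":0,"wy":0,"wz":0},{"x":0,"y":0.004,"z":0.012,"wx":0,"wy":0,"wz":0},{"x":0,"y":0.005,"z":0.016,"wx":0,"wy":0,"wz":0}]'; python3 go.py; python3 - <<'E'
from h import *
from rig import viewer
for nm in("side","top"):
    C=viewer.capture(nm);h=cv2.cvtColor(C["frame"],cv2.COLOR_RGB2HSV).astype(int);H,S,V=h[...,0],h[...,1],h[...,2]
    print([q for q in blobs(0,((H<8)|(H>172))&(S>120)&(V>90),20) if 180<q[0][0]<360 and 190<q[0][1]<330])
    print([q for q in blobs(0,(H>15)&(H<30)&(S>120)&(V>90),20) if 180<q[0][0]<360 and 190<q[0][1]<330])
E
```

```text
time: 12.35
tool_pos: [0.5292, -0.2647, 0.1438]
tcp_rot: [0.001, 0.996, 0.091, 0.001]
ft_force: [-0.3, -0.7, 3.5]
opening: 0.0
finger_force: 1.5
time: 12.68
tool_pos: [0.5296, -0.2689, 0.1271]
tcp_rot: [0.0, 0.996, 0.091, 0.0]
ft_force: [0.1, -0.6, 3.3]
opening: -0.0
finger_force: 1.4
t 12.68 hatch mm [ 1.000e-01 -2.162e+02] z 127.1 F [ 0.12 -0.6   3.3 ] open -0.0 j [-0.66  0.58  1.58 -0.    0.98  0.73]
[(array([261.3, 261.6]), [251, 256, 22, 12, 155])]
[(array([227.9, 224.6]), [219, 220, 18, 10, 129])]
[]
[(array([269.8, 224.6]), [264, 217, 13, 16, 164])]
```

Contact at 3.3 N and the pad is moving down. Continuing along the arc.

```bash
python3 -m pendant '[{"x":0,"y":0.001,"z":0.005,"wx":0,"wy":0,"wz":0},{"x":0,"y":0.003,"z":0.01,"wx":0,"wy":0,"wz":0},{"x":0,"y":0.004,"z":0.015,"wx":0,"wy":0,"wz":0},{"x":0,"y":0.006,"z":0.02,"wx":0,"wy":0,"wz":0},{"x":0,"y":0.007,"z":0.025,"wx":0,"wy":0,"wz":0},{"x":0,"y":0.009,"z":0.03,"wx":0,"wy":0,"wz":0},{"x":0,"y":0.01,"z":0.035,"wx":0,"wy":0,"wz":0},{"x":0,"y":0.011,"z":0.04,"wx":0,"wy":0,"wz":0}]'; python3 -m pendant '[{"x":0,"y":0.001,"z":0.005,"wx":0,"wy":0,"wz":0},{"x":0,"y":0.002,"z":0.01,"wx":0,"wy":0,"wz":0},{"x":0,"y":0.003,"z":0.015,"wx":0,"wy":0,"wz":0},{"x":0,"y":0.004,"z":0.02,"wx":0,"wy":0,"wz":0},{"x":0,"y":0.005,"z":0.025,"wx":0,"wy":0,"wz":0},{"x":0,"y":0.006,"z":0.03,"wx":0,"wy":0,"wz":0},{"x":0,"y":0.006,"z":0.035,"wx":0,"wy":0,"wz":0},{"x":0,"y":0.006,"z":0.04,"wx":0,"wy":0,"wz":0}]'; python3 go.py; cat > look.py <<'E'
from h import *
from rig import viewer
p=np.load("p.npy");c,n=np.cos(p[2]),np.sin(p[2])
W=lambda x,y,z:np.array([p[0]+c*x-n*y,p[1]+n*x+c*y,z])
C=viewer.capture("side");h=cv2.cvtColor(C["frame"],cv2.COLOR_RGB2HSV).astype(int);H,S,V=h[...,0],h[...,1],h[...,2]
print("red",[q for q in blobs(0,((H<8)|(H>172))&(S>120)&(V>90),20) if 180<q[0][0]<360 and 190<q[0][1]<350])
print("yel",[q for q in blobs(0,(H>15)&(H<30)&(S>120)&(V>90),20) if 180<q[0][0]<360 and 190<q[0][1]<330])
print("pad on stop expected",proj(C,W(0,-.229,.03)),"tongue shut/open",proj(C,W(0,.046,.071)),proj(C,W(0,.206-.16*np.cos(.27),.071+.16*np.sin(.27))))
E
python3 look.py
```

```text
time: 13.45
tool_pos: [0.531, -0.2787, 0.0866]
tcp_rot: [-0.001, 0.996, 0.091, -0.0]
ft_force: [-0.3, 1.8, 2.3]
opening: 0.0002
finger_force: 1.6
time: 14.12
tool_pos: [0.5325, -0.2855, 0.0471]
tcp_rot: [0.0, 0.996, 0.091, 0.0]
ft_force: [-1.2, 2.0, 3.7]
opening: 0.0001
finger_force: 1.9
t 14.12 hatch mm [-1.00e-01 -2.33e+02] z 47.1 F [-1.2   2.03  3.66] open 0.0001 j [-0.68  0.71  1.6  -0.    0.83  0.71]
red [(array([261.5, 288.3]), [251, 279, 22, 18, 222]), (array([356.5, 340.2]), [353, 337, 8, 8, 38])]
yel [(array([227.6, 218.6]), [219, 214, 18, 11, 132])]
pad on stop expected [261.17303462 295.47932105] tongue shut/open [228.15229    225.62973304] [227.35499115 213.4185361 ]
```

```bash
python3 -m pendant '[{"x":0,"y":0,"z":0.005,"wx":0,"wy":0,"wz":0},{"x":0,"y":0,"z":0.01,"wx":0,"wy":0,"wz":0},{"x":0,"y":0,"z":0.015,"wx":0,"wy":0,"wz":0},{"x":0,"y":0,"z":0.02,"wx":0,"wy":0,"wz":0},{"x":0,"y":0,"z":0.025,"wx":0,"wy":0,"wz":0},{"x":0,"y":0,"z":0.03,"wx":0,"wy":0,"wz":0},{"x":0,"y":0,"z":0.03,"wx":0,"wy":0,"wz":0}]'; python3 -m pendant '[{"x":0,"y":-0.001,"z":0.004,"wx":0,"wy":0,"wz":0},{"x":0,"y":-0.001,"z":0.008,"wx":0,"wy":0,"wz":0},{"x":0,"y":-0.001,"z":0.008,"wx":0,"wy":0,"wz":0}]';python3 go.py;python3 look.py
```

```text
time: 14.75
tool_pos: [0.5324, -0.2854, 0.0163]
tcp_rot: [-0.0, 0.996, 0.091, -0.0]
ft_force: [1.1, 0.4, 2.1]
opening: 0.0003
finger_force: 0.9
time: 15.0
tool_pos: [0.5323, -0.2844, 0.0088]
tcp_rot: [0.0, 0.996, 0.091, -0.0]
ft_force: [0.1, -0.4, 3.2]
opening: -0.0002
finger_force: 1.1
t 15.0 hatch mm [-1.000e-01 -2.319e+02] z 8.8 F [ 0.13 -0.41  3.23] open -0.0002 j [-0.68  0.77  1.62 -0.    0.76  0.71]
red [(array([260. , 297.5]), [250, 287, 22, 20, 239]), (array([356.4, 340. ]), [353, 337, 8, 7, 38])]
yel [(array([227.6, 215.7]), [219, 211, 18, 11, 129])]
pad on stop expected [261.17303462 295.47932105] tongue shut/open [228.15229    225.62973304] [227.35499115 213.4185361 ]
```

Not yet on the stop (force still about 3 N). Going on in small steps until the force rises.

```bash
python3 -m pendant '[{"x":0,"y":-0.001,"z":0.004,"wx":0,"wy":0,"wz":0},{"x":0,"y":-0.001,"z":0.008,"wx":0,"wy":0,"wz":0},{"x":0,"y":-0.001,"z":0.01,"wx":0,"wy":0,"wz":0},{"x":0,"y":-0.001,"z":0.01,"wx":0,"wy":0,"wz":0}]'; python3 -m pendant '[{"x":0,"y":0,"z":0.003,"wx":0,"wy":0,"wz":0},{"x":0,"y":0,"z":0.006,"wx":0,"wy":0,"wz":0},{"x":0,"y":0,"z":0.006,"wx":0,"wy":0,"wz":0},{"x":0,"y":0,"z":0.006,"wx":0,"wy":0,"wz":0}]';python3 go.py;python3 look.py
```

```text
time: 15.38
tool_pos: [0.5327, -0.2837, 0.0044]
tcp_rot: [0.001, 0.996, 0.091, 0.001]
ft_force: [-5.0, 3.8, 32.4]
opening: 0.0
finger_force: 15.0
time: 15.72
tool_pos: [0.5329, -0.2837, 0.0038]
tcp_rot: [0.001, 0.996, 0.092, 0.001]
ft_force: [-12.2, 8.7, 63.9]
opening: -0.0003
finger_force: 29.8
t 15.72 hatch mm [   0.6 -231.3] z 3.8 F [-12.22   8.74  63.93] open -0.0003 j [-0.67  0.77  1.62 -0.    0.74  0.71]
red [(array([259.9, 298.3]), [250, 288, 22, 20, 230]), (array([356.2, 340.2]), [352, 337, 9, 7, 40])]
yel [(array([227.5, 215.5]), [219, 211, 18, 11, 127])]
pad on stop expected [261.17303462 295.47932105] tongue shut/open [228.15229    225.62973304] [227.35499115 213.4185361 ]
```

On the stop: force rises steeply and the red pad at (260,298) matches the expected place. I'll ease the force to about 20 N and check the flap angle from the yellow tongue.

```bash
python3 -m pendant '[{"x":0,"y":0,"z":-0.004,"wx":0,"wy":0,"wz":0},{"x":0,"y":0,"z":-0.008,"wx":0,"wy":0,"wz":0},{"x":0,"y":0,"z":-0.008,"wx":0,"wy":0,"wz":0},{"x":0,"y":0,"z":-0.008,"wx":0,"wy":0,"wz":0},{"x":0,"y":0,"z":-0.008,"wx":0,"wy":0,"wz":0},{"x":0,"y":0,"z":-0.008,"wx":0,"wy":0,"wz":0}]'; python3 go.py; cat >> look.py <<'E'
T=viewer.capture("top")
def box(cam,th):
    q=[]
    for x in(-.025,.025):
        for y,z in((.026,.071),(.066,.071),(.026,.061)):
            dy,dz=.206-y,z-.066; q.append(proj(cam,W(x,.206-dy*np.cos(th)-dz*np.sin(th)*-1*-1,.066+dz*np.cos(th)+dy*np.sin(th))))
    m=np.zeros((384*4,512*4),np.uint8); cv2.fillConvexPoly(m,cv2.convexHull((np.array(q)*4).astype(np.float32)).astype(int),1)
    ys,xs=np.where(m); return (np.array([xs.mean(),ys.mean()])/4).round(1)
for th in(0,.18,.21,.24,.27): print(th,box(C,th),box(T,th))
h=cv2.cvtColor(T["frame"],cv2.COLOR_RGB2HSV).astype(int);H,S,V=h[...,0],h[...,1],h[...,2]
print("top yel",[q for q in blobs(0,(H>15)&(H<30)&(S>120)&(V>90),20) if 180<q[0][0]<360 and 190<q[0][1]<330])
M=np.array([[c,-n],[n,c]]);x,y=215,170;b=T["frame"][170:210,215:265].astype(int); m=(b[...,1]-b[...,0]>5)&(b[...,1]-b[...,2]>0)&(b[...,1]<140)
for q in blobs(0,m,60):
    u=q[0]+[x,y]; print("tin",u,q[1],(M.T@(onz(T,u,.114)[:2]-p[:2])*1e3).round(1))
E
python3 look.py
```

```text
time: 16.27
tool_pos: [0.5329, -0.2839, 0.0046]
tcp_rot: [0.001, 0.996, 0.091, 0.001]
ft_force: [-3.6, 3.4, 21.7]
opening: -0.0002
finger_force: 9.8
t 16.27 hatch mm [   0.6 -231.5] z 4.6 F [-3.64  3.36 21.66] open -0.0002 j [-0.67  0.77  1.62 -0.    0.74  0.71]
red [(array([259.9, 298.2]), [250, 288, 22, 20, 230]), (array([356.4, 339.9]), [353, 337, 8, 7, 36])]
yel [(array([227.6, 215.5]), [219, 211, 18, 11, 129])]
pad on stop expected [261.17303462 295.47932105] tongue shut/open [228.15229    225.62973304] [227.35499115 213.4185361 ]
0 [228.2 226.8] [270.2 224.5]
0.18 [227.9 218.8] [270.1 224.3]
0.21 [227.9 217.5] [270.  224.3]
0.24 [227.7 216.1] [269.8 224.3]
0.27 [227.6 214.7] [269.6 224.3]
top yel [(array([268.6, 224.3]), [262, 217, 14, 16, 175])]
tin [242.2 192.5] [16, 12, 23, 23, 370] [125.4 123.9]
```

```bash
python3 - <<'E'
from h import *
for f in("side0","sideB"):
    h=cv2.cvtColor(np.load(f+".npz")["frame"],cv2.COLOR_RGB2HSV).astype(int);H,S,V=h[...,0],h[...,1],h[...,2]
    print([q for q in blobs(0,(H>15)&(H<30)&(S>120)&(V>90),20) if 180<q[0][0]<360 and 190<q[0][1]<330])
E
python3 -m pendant '[{"x":0,"y":0,"z":0,"wx":0,"wy":0,"wz":0},{"x":0,"y":0,"z":0,"wx":0,"wy":0,"wz":0},{"x":0,"y":0,"z":0,"wx":0,"wy":0,"wz":0},{"x":0,"y":0,"z":0,"wx":0,"wy":0,"wz":0},{"x":0,"y":0,"z":0,"wx":0,"wy":0,"wz":0},{"x":0,"y":0,"z":0,"wx":0,"wy":0,"wz":0}]'
```

```text
[(array([227.9, 226.5]), [219, 222, 18, 11, 122])]
[(array([227.8, 226.4]), [219, 222, 18, 11, 122])]
time: 16.87
tool_pos: [0.5329, -0.2839, 0.0046]
tcp_rot: [0.001, 0.996, 0.091, 0.001]
ft_force: [-3.1, 3.1, 21.0]
opening: 0.0001
finger_force: 9.8
```

Shut, the tongue sits at row 226.5 (model 226.8). Now it sits at 215.5, which gives about 0.26 rad. The lever is on its stop with a steady 21 N, and the tin is at (125,124) on the deck. Handing in.

```bash
python3 -c "
from rig import workorder
print(workorder.finish_job())"
```

```text
the job is handed in; nothing more can be done
None
```

I handed the job in with the tin upright on the deck at about hatch (125, 124) mm and the lever held on its rubber stop at about 21 N. The flap is open at roughly 0.26 rad by the cameras. My first push went in too high and briefly pressed on the tin's top, dragging it about 27 mm along the flap before I corrected it. I didn't re-measure the bystanders at the end, and no verdict came back.

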